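Latch the loose electrode box in the welding shop

TASK

The lid of the electrode box with the red T-handle is standing loose on its gasket. Turn the red T-handle clockwise all the way to its stop so that the lid is drawn tight, then let go; leave the box with the black T-handle latched as it is.

Things in the scene. Friction and masses are not known exactly. Their poses are not given: they have to be found in the camera images.
- red_grip (a point): Centre of the red T-handle's bar (90 long, 16 wide, 20 mm tall), 32 mm above the lid and about 160 mm above the bench, over a 14 mm shaft, on one of two alike fixed grey boxes (260x190x110 mm, blue lids; either may be left). Own y runs along the bar, x across it, z up the turning axis (tilted up to 3 deg). The bar sinks as the lid closes, up to 7 mm in all.
- red_handle (a joint): Turn of the red T-handle, rad: 0 is fully loose (bar along the lid's free edge), grows clockwise seen from above, 1.4 is the hard stop (bar from free edge to hinge). Starts at 0 to 0.2. Needs about 0.25 N m and stays where left. A hidden cam ties the lid to it: lid angle = 0.035 (1 - handle/1.4).
- red_lid (a joint): Angle of the blue lid under the red handle, rad: 0 is tight on the frame, 0.035 is loose (free edge 9 mm proud, black gasket showing). The hinge is 195 mm from the handle's axis; the lid closes downward. It follows the handle; do not press it, turn the handle.
- black_handle (a joint): Turn of the black T-handle on the other, alike box, same values; starts latched near 1.4 and must stay so.

How it is judged:
By the outcome, as a careful person would: the job done as asked, in the order asked, and still so for the second after the job is handed in, with the robot touching nothing.
It also fails if it takes over 32 s, if anything falls off the work surface, if the arm or the gripper's body presses on something with over 40 N, if the wrist force passes 120 N, or if a joint passes its speed limit or range.

ROBOT

A 6-joint arm with a two-finger parallel gripper is mounted at the origin on the work surface. World frame = base frame: x ahead of the robot, y to its left, z up, the work surface at z = 0. Lengths are in m, angles in rad, forces in N, time in s.
With the tool pointing down it reaches from about 0.375 to 0.975 m from the base axis. Payload 3.8 kg.
Tool frame: the origin (TCP) lies on the centre line of the jaws, within the pads' length; the fingertips stand 25 mm ahead of it and the grasp point (between the pads) lies 6 mm ahead of it; z points along the fingers, y is the direction in which the jaws open and shut (so a half turn about z gives the same grasp; the last joint's range is limited). The gripper opens to 85 mm and grips with 20 to 120 N. Pads are 22 mm wide; open, the fingers measure 114 mm over their backs; the gripper's body (76 mm by 85 mm) begins 54 mm behind the grasp point. The pads swing forward as they close: fully open they stand 13 mm farther back than shut.
Start: joints at [1.191, 0.264, 1.604, -0, 1.274, -0.037], TCP at [0.227, 0.636, 0.256] pointing down, gripper open.
Joint ranges: [-2.63, 2.63], [-0.94, 2.18], [0.31, 2.57], [-1.31, 4.45], [0, 2.66], [-2.55, 2.55]. Speed limits (rad/s): [2.57, 2.57, 3.14, 3.14, 3.14, 3.14].

INTERFACE

Orientations are given as a rotation vector (axis times angle).
In Python, from workcell import bot gives the robot as it stands.
- The arm moves only by the tool servo_tool, never from a script. Its argument "moves" is a list of rows, each a list of 3 entries, a list of its own where there are three numbers: the closure in counts, from 0 (fully open) to 255 (shut), then the shift along the tool's x, y, z in m, then the turn about the tool's z in rad. A call has exactly 8 rows; each row shifts and turns the pose as measured when the row begins, along the tool's axes as they then stand; what a row does not reach is not made up. A row lasts 1/12 s, in which the tool goes at most 41.7 mm and 7.16 degrees, less where a joint would pass 70% of its speed; a pose out of reach is approached as far as the arm can. A call is refused whole if a number of a shift passes 0.0417 or a number of a turn 0.125, either way. A call with a gripper value outside its range is refused whole. The fingers move at their own pace and stop on an object; "newtons" is the grip in N (left out, the last holds). Time passes only in rows, so rows that do not move let the fingers close, or fill a call up. It gives the time, the measured TCP pose, the force and the opening at its end, in the units of the state.
- bot.read_state(): the state, without advancing time (a new reading comes with each control period).
- bot.read_camera(name): name is "side" or "top"; returns a dict with "pixels" (420x560x3 uint8, red, green, blue), "depth" (420x560 float32, m along the optical axis (not along the pixel's ray), 0 where there is no reading), "intrinsics" (3x3 intrinsics, pixels), "R" (3x3) and "t" (3): a world point X has camera coordinates R X + t. Camera axes: x right, y down, z forward; pixel columns grow to the right and rows downward; lengths in m; the calibration is good to about 2 mm. A picture is of the moment at which its call begins.
- bot.finish_job(): hands the job in, once; it reports no verdict.
The state is a dict: "time": time; "q": joint angles; "joint_vel": joint speeds; "joint_torque": joint torques, N m; "tool_pos": TCP position; "tcp_rot": TCP orientation; "wrist_force": force on the tool from outside, world axes, zero at the start; "torque": the same for the moment, N m; "width": opening from 0.0 (shut) to 1.0 (fully open).
Only numpy, scipy, OpenCV 4.12 (cv2) and the standard library are available. Lean on these libraries where they do the work, as an engineer would, in place of code of your own. Each camera call takes 0.05 s, during which the arm holds its last target.

## Working session

There is one attempt and no reset: what is moved stays moved. The work goes in short steps, Python scripts to look and compute and a tool call to move; the robot and the scene stay as the last step left them, time stands still between calls to the robot, and variables do not carry over. Pictures are saved under pics/ and viewed, and the job is handed in when it is done.

Besides the shell and the picture viewer there is one more tool, called after "Request:" by a JSON object that holds its "op" and its "data", one argument or row to a line. servo_tool: Moves the arm, as the interface text tells. Its arguments: {"type":"object","properties":{"moves":{"type":"array","items":{"type":"array"}},"newtons":{"type":"number"}},"required":["moves"]}

```bash
ls; mkdir -p pics; python3 - <<'E'
from workcell import bot
import cv2,numpy as np
s=bot.read_state()
print(s)
for n in("top","side"):
    c=bot.read_camera(n); np.savez(n+"0.npz",**c)
    cv2.imwrite(f"pics/{n}0.png",c["pixels"][:,:,::-1])
    print(n,c["intrinsics"],c["R"],c["t"])
E
```

```text
pics
{'time': 0.0, 'q': array([ 1.19106424e+00,  2.64739995e-01,  1.60536002e+00, -4.57235332e-05,
        1.27369188e+00, -3.68746442e-02]), 'joint_vel': array([-0.00131592, -0.0014681 ,  0.00056162,  0.00023189,  0.00119214,
        0.00095516]), 'joint_torque': array([-9.85418119e-04, -5.15119028e+01, -3.67312145e+01, -2.18035852e-04,
        1.28438469e-02,  4.70532754e-06]), 'tool_pos': array([0.22667305, 0.63509483, 0.25497838]), 'tcp_rot': array([-0.53583385, -3.09513913,  0.00339363]), 'wrist_force': array([-0.47951921, -0.40498079,  0.72182142]), 'torque': array([ 0.04878318,  0.04100695, -0.00547615]), 'width': 0.9980221580859062}
top [[477.74787878   0.         275.08656717]
 [  0.         477.74787878 206.50227628]
 [  0.           0.           1.        ]] [[-0.03892922 -0.99923704 -0.00313847]
 [-0.97794776  0.03874439 -0.20522441]
 [ 0.20518943 -0.00491997 -0.97870991]] [0.02242534 0.65707258 0.95404424]
side [[542.40471136   0.         282.23296074]
 [  0.         542.40471136 214.10311509]
 [  0.           0.           1.        ]] [[ 0.92501239 -0.37982388  0.00926782]
 [-0.25055012 -0.62815705 -0.7366433 ]
 [ 0.28561636  0.67908213 -0.67621798]] [-0.56172456  0.28769949  0.8532255 ]
```

View pics/top0.png

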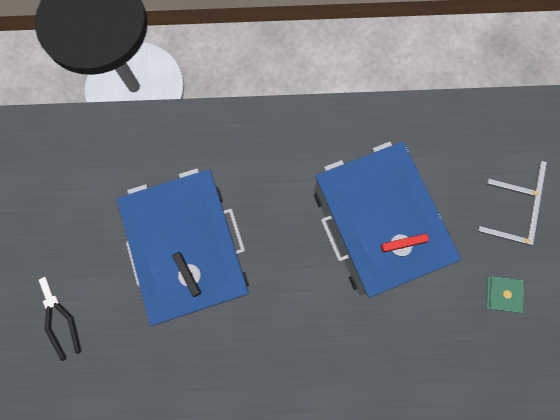

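View pics/side0.png

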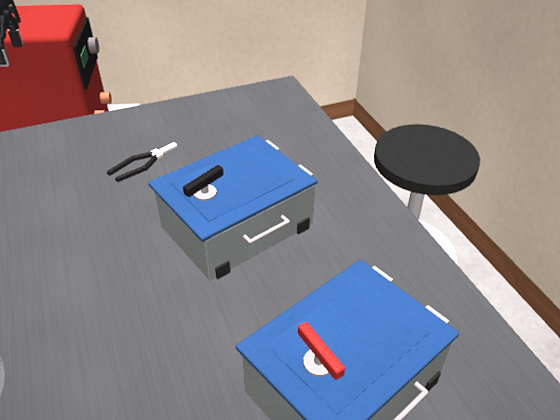

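The top view shows the red bar at about (405,243), nearly along its free edge from (370,295) to (460,260). The black bar at (187,274) is latched. Next I measure the red bar from both views.

```bash
cat > h.py <<'E'
import cv2,numpy as np
def redpts(c):
    hsv=cv2.cvtColor(c["pixels"],cv2.COLOR_RGB2HSV)
    m=((hsv[...,0]<8)|(hsv[...,0]>172))&(hsv[...,1]>150)&(hsv[...,2]>60)
    n,l,st,_=cv2.connectedComponentsWithStats(m.astype(np.uint8))
    return n,l,st
def back(c,u,v,d):
    K=c["intrinsics"];p=np.stack([(u-K[0,2])/K[0,0]*d,(v-K[1,2])/K[1,1]*d,d],-1)
    return (p-c["t"])@c["R"]
def ray(c,u,v,z):
    K=c["intrinsics"];d=c["R"].T@np.array([(u-K[0,2])/K[0,0],(v-K[1,2])/K[1,1],1]);o=-c["R"].T@c["t"]
    return o+d*(z-o[2])/d[2]
def measure(c,box):
    n,l,st=redpts(c)
    for i in range(1,n):
        x,y,w,h,a=st[i]
        if a>80 and box(x,y):
            v,u=np.nonzero(l==i); d=c["depth"][v,u]; ok=d>0
            P=back(c,u[ok],v[ok],d[ok]); zt=np.percentile(P[:,2],95)
            T=P[P[:,2]>zt-.006]
            r=cv2.minAreaRect(T[:,:2].astype(np.float32)*1000)
            print("area",a,(x,y,w,h),"ztop",zt,np.median(T[:,2]),"rect mm",r)
            cc,vv=np.linalg.eigh(np.cov(T[:,:2].T)); ax=vv[:,1]; print("mean",T.mean(0),"axis deg",np.degrees(np.arctan2(ax[1],ax[0])))
def lid(c,pts):
    for u,v in pts:
        d=np.median(c["depth"][v-2:v+3,u-2:u+3]); print((u,v),back(c,np.array(u),np.array(v),d).round(4))
E
python3 - <<'E'
from h import *
t=dict(np.load("top0.npz"));s=dict(np.load("side0.npz"))
measure(t,lambda x,y:x>350); measure(s,lambda x,y:y>300)
lid(t,[(375,288),(450,260),(325,180),(400,150),(401,253)])
E
```

```text
area 395 (np.int32(381), np.int32(234), np.int32(48), np.int32(18)) ztop 0.17177109022760667 0.16934580743783129 rect mm ((557.6559448242188, -246.39305114746094), (15.6615629196167, 88.58019256591797), 10.87641716003418)
mean [ 0.55759248 -0.24645073  0.16937908] axis deg 100.92137544085791
area 929 (np.int32(298), np.int32(322), np.int32(47), np.int32(57)) ztop 0.17247078029269222 0.1706227923495384 rect mm ((559.2145385742188, -248.24832153320312), (17.36495018005371, 90.47193908691406), 10.61613941192627)
mean [ 0.55887797 -0.25073179  0.1705058 ] axis deg 100.77147265313472
(375, 288) [ 0.4757 -0.1902  0.1297]
(450, 260) [ 0.524  -0.3417  0.1291]
(325, 180) [ 0.6975 -0.1074  0.1222]
(400, 150) [ 0.7555 -0.2666  0.1223]
(401, 253) [ 0.541  -0.2458  0.1336]
```

Request:
{"op": "servo_tool", "data": {
  "moves": [
    [0, [-0.026, -0.031, 0], 0],
    [0, [-0.026, -0.031, 0], 0],
    [0, [-0.026, -0.031, 0], 0],
    [0, [-0.026, -0.031, 0], 0],
    [0, [-0.026, -0.031, 0], 0],
    [0, [-0.026, -0.031, 0], 0],
    [0, [-0.026, -0.031, 0], 0],
    [0, [-0.026, -0.031, 0], 0]
  ],
  "newtons": 70
}}

```text
time: 0.77
tool_pos: [0.3375, 0.3276, 0.2478]
tcp_rot: [-0.515, -3.094, 0.013]
wrist_force: [0.8, -0.4, -0.1]
width: 1.002
```

```bash
cat >> h.py <<'E'
from scipy.spatial.transform import Rotation as Ro
def goal(s,P,ydeg):
    R=Ro.from_rotvec(s["tcp_rot"]).as_matrix()
    d=R.T@(np.array(P)-s["tool_pos"])
    ya=np.degrees(np.arctan2(R[1,1],R[0,1])); 
    print("t",s["time"],"pos",s["tool_pos"].round(4),"tilt",np.degrees(np.arccos(-R[2,2])).round(2),"yang",ya.round(2),"tool delta",d.round(4),"turn",np.radians((ya-ydeg+90)%180-90).round(3),"F",s["wrist_force"].round(1),"M",s["torque"].round(2),"w",round(s["width"],3),"q",s["q"].round(2))
E
cat > g.py <<'E'
import sys
from h import *
from workcell import bot
a=list(map(float,sys.argv[1:])); goal(bot.read_state(),a[:3],a[3])
E
python3 g.py .558 -.247 .25 10.8
```

```text
t 0.7667 pos [0.3375 0.3276 0.2478] tilt 0.55 yang 71.08 tool delta [-3.949e-01 -4.720e-01  4.000e-04] turn 1.052 F [ 0.8 -0.4 -0.1] M [-0.05 -0.04 -0.04] w 1.002 q [ 0.72 -0.12  2.03 -0.    1.24 -0.52]
```

Request:
{"op": "servo_tool", "data": {
  "moves": [
    [0, [-0.026, -0.031, -0.001], 0],
    [0, [-0.026, -0.031, 0], 0],
    [0, [-0.026, -0.031, 0], 0],
    [0, [-0.026, -0.031, 0], 0],
    [0, [-0.026, -0.031, 0], 0],
    [0, [-0.026, -0.031, 0], 0],
    [0, [-0.026, -0.031, 0], 0],
    [0, [-0.026, -0.031, 0], 0]
  ]
}}

```text
time: 1.43
tool_pos: [0.4514, 0.0143, 0.2483]
tcp_rot: [-0.511, -3.094, 0.013]
wrist_force: [0.9, 0.4, 0.1]
width: 1.005
```

```bash
python3 g.py .558 -.247 .25 10.8
```

```text
t 1.4333 pos [0.4514 0.0143 0.2483] tilt 0.58 yang 71.25 tool delta [-0.1849 -0.2132 -0.0004] turn 1.055 F [0.9 0.4 0.1] M [-0.01 -0.02  0.04] w 1.005 q [-0.02 -0.16  2.06 -0.01  1.24 -1.26]
```

Request:
{"op": "servo_tool", "data": {
  "moves": [
    [0, [-0.024, -0.027, 0], 0],
    [0, [-0.024, -0.027, 0], 0],
    [0, [-0.024, -0.027, 0], 0],
    [0, [-0.024, -0.027, 0], 0],
    [0, [-0.024, -0.027, 0], 0],
    [0, [-0.024, -0.027, 0], 0],
    [0, [-0.024, -0.027, 0], 0],
    [0, [-0.018, -0.022, 0], 0]
  ]
}}

```text
time: 2.1
tool_pos: [0.5591, -0.2625, 0.2459]
tcp_rot: [-0.519, -3.09, 0.012]
wrist_force: [0.1, 1.3, 0.4]
width: 1.0
```

Request:
{"op": "servo_tool", "data": {
  "moves": [
    [0, [0, 0, 0], 0.12],
    [0, [0, 0, 0], 0.12],
    [0, [0, 0, 0], 0.12],
    [0, [0, 0, 0], 0.12],
    [0, [0, 0, 0], 0.12],
    [0, [0, 0, 0], 0.12],
    [0, [0, 0, 0], 0.12],
    [0, [0, 0, 0], 0.12]
  ]
}}

```text
time: 2.77
tool_pos: [0.5577, -0.2712, 0.2386]
tcp_rot: [-1.934, -2.459, 0.022]
wrist_force: [-0.8, 0.6, 1.2]
width: 0.999
```

```bash
python3 g.py .558 -.248 .25 10.8
```

```text
t 2.7667 pos [ 0.5577 -0.2712  0.2386] tilt 1.1 yang 13.63 tool delta [ 0.0225  0.0055 -0.0115] turn 0.049 F [-0.8  0.6  1.2] M [ 0.02 -0.05  0.  ] w 0.999 q [-0.49  0.18  1.74 -0.01  1.24 -0.72]
```

Request:
{"op": "servo_tool", "data": {
  "moves": [
    [0, [0.011, 0.003, 0], 0.03],
    [0, [0.007, 0.002, 0], 0.02],
    [0, [0.004, 0.001, 0], 0.01],
    [0, [0, 0, -0.001], 0],
    [0, [0, 0, -0.001], 0],
    [0, [0, 0, -0.001], 0],
    [0, [0, 0, -0.001], 0],
    [0, [0, 0, -0.001], 0]
  ]
}}

```text
time: 3.43
tool_pos: [0.557, -0.2479, 0.2401]
tcp_rot: [-2.013, -2.388, 0.026]
wrist_force: [0.5, -0.0, -0.5]
width: 0.997
```

```bash
python3 g.py .558 -.248 .168 10.8;  python3 - <<'E'
from workcell import bot
import cv2,numpy as np
from h import *
for n in("top","side"):
    c=bot.read_camera(n); np.savez(n+"1.npz",**c)
    cv2.imwrite(f"pics/{n}1.png",c["pixels"][:,:,::-1])
measure(c,lambda x,y:y>250)
E
```

```text
t 3.4333 pos [ 0.557  -0.2479  0.2401] tilt 1.42 yang 9.76 tool delta [-0.0005  0.0028  0.0721] turn -0.018 F [ 0.5 -0.  -0.5] M [-0.01 -0.02 -0.02] w 0.997 q [-0.45  0.17  1.75 -0.01  1.25 -0.62]
area 862 (np.int32(299), np.int32(322), np.int32(46), np.int32(57)) ztop 0.17250330129088945 0.17069709309125738 rect mm ((560.6980590820312, -247.76707458496094), (78.06443786621094, 61.2967643737793), 62.824127197265625)
mean [ 0.55869124 -0.24977674  0.17126924] axis deg 100.69421372191388
```

View pics/side1.png

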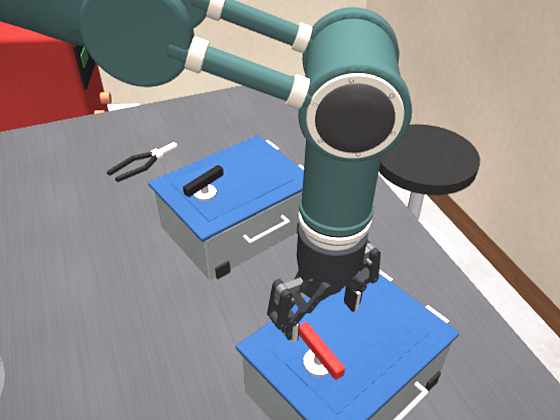

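The jaws straddle the red bar at (321,350) and the arm is clear of everything else, so I descend.

Request:
{"op": "servo_tool", "data": {
  "moves": [
    [0, [0, 0.002, 0.012], 0],
    [0, [0, 0.001, 0.012], 0],
    [0, [0, 0, 0.012], 0],
    [0, [0, 0, 0.012], 0],
    [0, [0, 0, 0.01], -0.01],
    [0, [0, 0, 0.004], -0.01],
    [0, [0, 0, 0.0], 0],
    [0, [0, 0, 0], 0]
  ]
}}

```text
time: 4.2
tool_pos: [0.5568, -0.2471, 0.1683]
tcp_rot: [-1.984, -2.406, 0.028]
wrist_force: [0.3, -1.0, 0.3]
width: 0.999
```

```bash
python3 g.py .558 -.248 .167 10.8
```

```text
t 4.2 pos [ 0.5568 -0.2471  0.1683] tilt 1.67 yang 11.01 tool delta [-0.0012  0.001   0.0012] turn 0.004 F [ 0.3 -1.   0.3] M [ 0.   -0.01 -0.01] w 0.999 q [-0.45  0.23  1.82 -0.01  1.12 -0.64]
```

Good. Close gradually.

Request:
{"op": "servo_tool", "data": {
  "moves": [
    [100, [-0.001, 0.001, 0], 0],
    [140, [0, 0, -0.001], 0],
    [170, [0, 0, 0], 0],
    [200, [0, 0, -0.001], 0],
    [255, [0, 0, 0], 0],
    [255, [0, 0, 0], 0],
    [255, [0, 0, 0], 0],
    [255, [0, 0, 0], 0]
  ],
  "newtons": 60
}}

```text
time: 4.87
tool_pos: [0.5606, -0.2484, 0.173]
tcp_rot: [-1.988, -2.41, 0.024]
wrist_force: [2.3, 0.1, -2.0]
width: 0.176
```

```bash
python3 g.py .558 -.248 .167 10.8
```

```text
t 4.8667 pos [ 0.5606 -0.2484  0.173 ] tilt 1.33 yang 10.98 tool delta [ 0.0009 -0.0023  0.006 ] turn 0.003 F [ 2.3  0.1 -2. ] M [-0.11  0.11 -0.1 ] w 0.176 q [-0.45  0.22  1.81 -0.01  1.13 -0.64]
```

Request:
{"op": "servo_tool", "data": {
  "moves": [
    [255, [0, 0, 0.001], 0.05],
    [255, [0, 0, 0.001], 0.08],
    [255, [0, 0, 0.001], 0.08],
    [255, [0, 0, 0.001], 0.08],
    [255, [0, 0, 0.001], 0.08],
    [255, [0, 0, 0.001], 0.08],
    [255, [0, 0, 0.001], 0.08],
    [255, [0, 0, 0.001], 0.08]
  ]
}}

```text
time: 5.53
tool_pos: [0.559, -0.2485, 0.17]
tcp_rot: [-2.643, -1.676, 0.035]
wrist_force: [-2.4, 0.6, 1.6]
width: 0.172
```

```bash
python3 g.py .558 -.248 .167 29.3
```

```text
t 5.5333 pos [ 0.559  -0.2485  0.17  ] tilt 1.46 yang -25.25 tool delta [ 0.0001 -0.0011  0.003 ] turn -0.952 F [-2.4  0.6  1.6] M [ 0.26 -0.2   0.23] w 0.172 q [-0.45  0.23  1.82 -0.01  1.12 -0.01]
```

Request:
{"op": "servo_tool", "data": {
  "moves": [
    [255, [0, 0, 0.001], 0.08],
    [255, [0, 0, 0.001], 0.08],
    [255, [0, 0, 0.001], 0.08],
    [255, [0, 0, 0.001], 0.08],
    [255, [0, 0, 0.001], 0.08],
    [255, [0, 0, 0.001], 0.08],
    [255, [0, 0, 0.001], 0.06],
    [255, [0, 0, 0.001], 0.06]
  ]
}}

```text
time: 6.2
tool_pos: [0.5575, -0.248, 0.1669]
tcp_rot: [-3.038, -0.779, 0.038]
wrist_force: [-2.4, 0.9, 2.3]
width: 0.176
```

```bash
python3 g.py .558 -.248 .163 -60.7
```

```text
t 6.2 pos [ 0.5575 -0.248   0.1669] tilt 1.41 yang -61.24 tool delta [0.0006 0.0002 0.0039] turn -0.009 F [-2.4  0.9  2.3] M [ 0.26 -0.21  0.3 ] w 0.176 q [-0.45  0.23  1.82 -0.01  1.11  0.62]
```

Request:
{"op": "servo_tool", "data": {
  "moves": [
    [255, [0, 0, 0.001], 0.03],
    [255, [0, 0, 0], 0.03],
    [255, [0, 0, 0], 0.03],
    [255, [0, 0, 0], 0.03],
    [255, [0, 0, 0], 0.03],
    [255, [0, 0, 0], 0.03],
    [255, [0, 0, 0], 0.03],
    [255, [0, 0, 0], 0.03]
  ]
}}

```text
time: 6.87
tool_pos: [0.5562, -0.2485, 0.1675]
tcp_rot: [3.098, 0.463, -0.049]
wrist_force: [-0.0, 0.7, -1.5]
width: 0.176
```

```bash
python3 g.py .558 -.248 .163 -60.7
```

```text
t 6.8667 pos [ 0.5562 -0.2485  0.1675] tilt 1.87 yang -72.98 tool delta [ 0.002  -0.      0.0044] turn -0.214 F [-0.   0.7 -1.5] M [ 0.05 -0.2   3.57] w 0.176 q [-0.45  0.22  1.82 -0.03  1.12  0.84]
```

Request:
{"op": "servo_tool", "data": {
  "moves": [
    [255, [0, 0, 0], 0],
    [180, [0, 0, 0], 0],
    [120, [0, 0, 0], 0],
    [60, [0, 0, -0.001], 0],
    [0, [0, 0, -0.001], 0],
    [0, [0, 0, -0.001], 0],
    [0, [0, 0, -0.001], 0],
    [0, [0, 0, -0.001], 0]
  ]
}}

```text
time: 7.53
tool_pos: [0.5563, -0.2486, 0.1738]
tcp_rot: [3.098, 0.461, -0.048]
wrist_force: [0.0, -0.9, -0.2]
width: 1.001
```

Request:
{"op": "servo_tool", "data": {
  "moves": [
    [0, [0, 0, -0.01], 0],
    [0, [0, 0, -0.02], 0],
    [0, [0, 0, -0.03], 0],
    [0, [0, 0, -0.03], 0],
    [0, [0, 0, -0.03], 0],
    [0, [0, 0, -0.03], 0],
    [0, [0, 0, -0.02], 0],
    [0, [0, 0, 0], 0]
  ]
}}

```text
time: 8.2
tool_pos: [0.5595, -0.246, 0.3544]
tcp_rot: [3.102, 0.457, -0.053]
wrist_force: [0.8, -0.2, 1.0]
width: 0.997
```

```bash
python3 g.py .558 -.248 .163 -60.7;  python3 - <<'E'
from workcell import bot
import cv2,numpy as np
from h import *
for n in("top","side"):
    c=bot.read_camera(n); np.savez(n+"2.npz",**c)
    cv2.imwrite(f"pics/{n}2.png",c["pixels"][:,:,::-1])
    measure(c,(lambda x,y:x>330 and y>150) if n=="top" else (lambda x,y:y>250))
E
```

```text
t 8.2 pos [ 0.5595 -0.246   0.3544] tilt 1.96 yang -73.24 tool delta [0.0045 0.0013 0.1913] turn -0.219 F [ 0.8 -0.2  1. ] M [-0.02 -0.    0.04] w 0.997 q [-0.44  0.12  1.6  -0.02  1.45  0.84]
area 309 (np.int32(388), np.int32(223), np.int32(33), np.int32(42)) ztop 0.16565913117832473 0.16313119686331276 rect mm ((558.1254272460938, -233.81768798828125), (86.56085205078125, 75.20220184326172), 81.84943389892578)
mean [ 0.5499137  -0.24895193  0.16403076] axis deg -149.2450571256506
area 789 (np.int32(296), np.int32(327), np.int32(46), np.int32(54)) ztop 0.16646489766237418 0.16467293190713692 rect mm ((558.027099609375, -248.6356658935547), (89.60470581054688, 16.959980010986328), 29.507266998291016)
mean [ 0.55768989 -0.24941053  0.16455236] axis deg -151.17728840427264
```

View pics/side2.png

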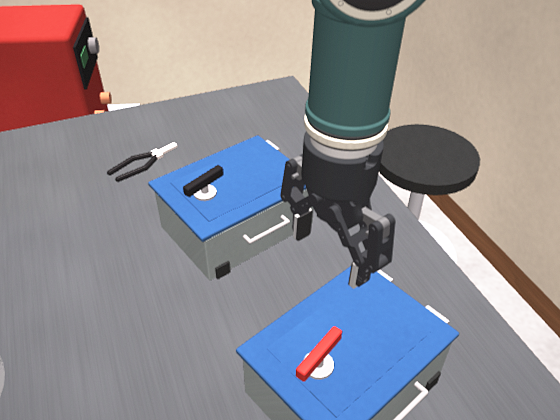

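View pics/top2.png

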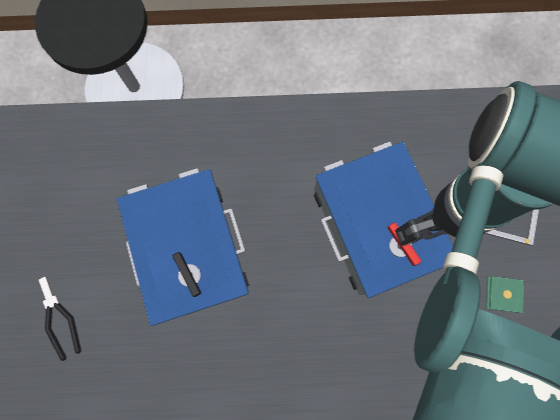

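The red bar now runs from the free edge to the hinge (centre (321,353) in side, (405,245) in top). The black bar looks unchanged. As a last check I compare each bar's angle with its lid, plus the lid tilt and the black box before and after.

```bash
python3 - <<'E'
from h import *
c=dict(np.load("side2.npz"));t=dict(np.load("top2.npz"));c0=dict(np.load("side0.npz"));t0=dict(np.load("top0.npz"))
def blue(c,side):
    h=cv2.cvtColor(c["pixels"],cv2.COLOR_RGB2HSV); m=((abs(h[...,0].astype(int)-110)<12)&(h[...,1]>150)).astype(np.uint8)
    n,l,st,ce=cv2.connectedComponentsWithStats(m); ids=[i for i in range(1,n) if st[i][4]>3000]; 
    for i in ids:
        v,u=np.nonzero(cv2.erode((l==i).astype(np.uint8),np.ones((3,3)))); d=c["depth"][v,u];ok=d>0
        P=back(c,u[ok],v[ok],d[ok]); P=P[abs(P[:,2]-np.median(P[:,2]))<.012]
        r=cv2.minAreaRect(P[:,:2].astype(np.float32)*1000)
        A=np.c_[P[:,:2],np.ones(len(P))];k=np.linalg.lstsq(A,P[:,2],rcond=None)[0]
        print(side,ce[i].round(),"rect",r,"slope deg",np.degrees(k[:2]).round(2), "zmed",np.median(P[:,2]))
blue(c0,"side0");blue(c,"side2");blue(t0,"top0");blue(t,"top2")
d=np.abs(t0["pixels"].astype(int)-t["pixels"].astype(int)).max(2); print("black region diff",(d[160:330,110:250]>40).sum())
for q in(t0,t):
    m=(q["pixels"].max(2)<45)&(np.indices((420,560))[0]>245)&(np.indices((420,560))[0]<300)&(np.indices((420,560))[1]>165)&(np.indices((420,560))[1]<205)
    v,u=np.nonzero(m);P=back(q,u,v,q["depth"][v,u]);P=P[P[:,2]>.145]
    w=np.linalg.eigh(np.cov(P[:,:2].T))[1][:,1];print("black",len(P),np.degrees(np.arctan2(w[1],w[0])),P.mean(0))
E
```

```text
side0 [233. 186.] rect ((577.1594848632812, 184.3837890625), (261.7725524902344, 197.94833374023438), 16.036897659301758) slope deg [ 0.04 -0.04] zmed 0.1230527046674724
side0 [349. 345.] rect ((617.8349609375, -227.8197479248047), (264.0746154785156, 195.67637634277344), 19.63199806213379) slope deg [-1.64 -0.66] zmed 0.12781595713843774
side2 [227. 187.] rect ((576.1974487304688, 184.38003540039062), (261.3855895996094, 197.00811767578125), 15.695968627929688) slope deg [ 0.1  -0.11] zmed 0.12307583169001671
side2 [349. 348.] rect ((617.84130859375, -228.188720703125), (264.1956787109375, 195.554931640625), 19.44720458984375) slope deg [ 0.05 -0.02] zmed 0.12349829839336236
top0 [386. 217.] rect ((617.1825561523438, -225.34999084472656), (259.8211975097656, 191.37826538085938), 19.644702911376953) slope deg [-1.69 -0.61] zmed 0.126190045945256
top0 [180. 245.] rect ((576.727294921875, 188.33441162109375), (259.8026428222656, 192.2794189453125), 15.803140640258789) slope deg [-0.03 -0.05] zmed 0.12191918427351878
top2 [381. 216.] rect ((616.8316040039062, -225.15948486328125), (259.5528564453125, 191.4922332763672), 19.450815200805664) slope deg [ 0.   -0.02] zmed 0.12199012213282437
top2 [180. 245.] rect ((576.9467163085938, 188.4760284423828), (260.3825988769531, 192.35047912597656), 15.772208213806152) slope deg [-0.   -0.07] zmed 0.12190217706054554
black region diff 0
black 47 -156.3260665341415 [0.51187013 0.16160315 0.16206837]
black 47 -156.33974589842862 [0.51183737 0.16152425 0.16251301]
```

```bash
python3 -c "
from workcell import bot
print(bot.finish_job())"
```

```text
the job is handed in; nothing more can be done
None
```

The red T-handle is turned clockwise to its hard stop and its lid is drawn tight. I then let go, raised the gripper about 180 mm clear, and handed the job in at about 8.3 s of the 32 s allowed.

- **Stop reached:** the wrist moment rose to 3.6 N m at the end of the turn, from about 0.3 N m while turning.
- **Handle angle:** after release the red bar sits about 9.5° off the free-edge-to-hinge line, which is about 1.40 rad of turn.
- **Lid:** its slope went from about 1.8° to under 0.1° in both cameras, and the bar sank about 6 mm.
- **Black box:** no pixel on it changed by more than the noise threshold in the top view. Its bar angle was the same before and after.
- **Overshoot:** while held against the stop, the gripper turned about 12° past the bar's final angle. It either slipped on the bar or flexed. The handle did not move back when I let go.

No final check failed or disagreed.

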